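# Post the tin of spent blades through the drop-box flap

### The arm

A 6-joint arm with a two-finger parallel gripper is mounted at the origin on the work surface. World frame = base frame: x ahead of the robot, y to its left, z up, the work surface at z = 0. Lengths are in mm, angles in rad, forces in N, time in s.
With the tool pointing down it reaches from about 375 to 750 mm from the base axis. Payload 9 kg.
Tool frame: the origin (TCP) lies at the very end of the fingers, on their centre line; the grasp point (between the pads) lies env.grasp_offset behind it (env.grasp_offset is the distance from the TCP to the grasp point, in mm); z points along the fingers, y is the line along which they close (so a half turn about z gives the same grasp; the last joint's range is limited). The gripper opens to 85 mm and grips with 20 to 120 N. Pads are 22 mm wide; open, the fingers measure 114 mm over their backs; the gripper's body (76 mm by 85 mm) begins 54 mm behind the grasp point. The pads swing forward as they close: fully open they stand 13 mm farther back than shut.
Start: joints at [-1.444, 0.104, 0.097, 1.564, 0, 1.353], TCP at [202.816, -564.714, 231.331] pointing down, gripper open.
Joint ranges: [-2.99, 2.99], [-0.84, 1.86], [-1.1, 1.16], [-1.84, 2.11], [-1.51, 1.56], [-3.14, 3.14]. Speed limits (rad/s): [2.22, 2.22, 2.57, 3.14, 3.14, 3.14].

### API

Orientations are given as a unit quaternion [w, x, y, z].
In Python, from bench import env, cams gives the robot as it stands. The module is installed in compiled form; this text tells all that it offers.
- The arm moves only by the shell command python3 -m creep 'ROWS'. ROWS is JSON, a list of rows, each an object with "angular": the turn, a rotation vector about the tool's x, y, z in rad, a list of three; "offset": the shift along the tool's x, y, z in cm, a list of three; "grip": the opening, from 0 (shut) to 1 (fully open). In form: [{"angular": [wx, wy, wz], "offset": [tx, ty, tz], "grip": grip}, ...]. A call has 1 to 8 rows; each row is the pose to reach, as a shift and turn from the pose commanded when the call began, along the tool's axes at that moment; what a row does not reach only later rows make up. A row lasts 1/8 s, in which the tool goes at most 62.5 mm and 10.7 degrees, less where a joint would pass 70% of its speed; a pose out of reach is approached as far as the arm can. A call with a gripper value outside its range is refused whole. The fingers move at their own pace and stop on an object; the grip force is fixed at half the most. Time passes only in rows, so rows that repeat a pose let the fingers close. It gives the time, the measured TCP pose, the force, the opening and the grip force at its end, in the units of the state.
- env.get_state(): the state, without advancing time (a new reading comes with each control period).
- cams.camera(name): name is "scene" or "top" or "wrist"; returns (picture, depth): 400x640x3 uint8, red, green, blue; 400x640 float32, mm along the optical axis (not along the pixel's ray), 0 where there is no reading.
- cams.camera_model(name): a dict with "camera_matrix" (3x3 intrinsics, pixels), "D" ([k1, k2, p1, p2, k3] as OpenCV has them; the pictures are not rectified), "origin" and "rotation" of the camera in the world; the wrist camera has in their place "hand_eye" (4x4, takes a point from camera to tool coordinates, whose origin is the TCP and whose axes are the flange's). Camera axes: x right, y up, looking along -z (the intrinsics and any distortion apply to the point x, -y, -z); pixel columns grow to the right and rows downward; lengths in mm; the calibration is good to about 2 mm. A picture is of the moment at which its call begins: read the wrist's pose just before it. camera_model takes no time and is no camera call.
- env.close_job(): hands the job in; it is judged then, once.
The state is a dict: "time": time; "qpos": joint angles; "qd": joint speeds; "tau": joint torques, N m; "tool_pos": TCP position; "orientation": TCP orientation; "contact_force": force on the tool from outside, world axes, zero at the start; "moment": the same for the moment, N m; "gripper_width": finger opening in mm; "grip_force": force on a finger pad.
Only numpy, scipy, OpenCV 4.12 (cv2) and the standard library are available. Lean on these libraries where they do the work, as an engineer would, in place of code of your own. Each camera call takes 0.05 s, during which the arm holds its last target. There are 200 camera calls.

### The job

The oblong tin on the carving board is full of spent blades: slide it along the board with your fingertips, square through the hanging flap of the green steel drop box at the board's end, and keep pushing until it tips off the sill and slides down inside. Then draw the fingers back out so that the flap swings shut. Push gently, do not grip the tin or pick it up (its lid is loose), and leave the other tools and things where they lie.

Things in the scene. Friction and masses are not known exactly. Their poses are not given: they have to be found in the camera images.
- blade_tin: The tin of spent blades: closed oblong steel tin with a lid, 60 mm (its x) by 84 mm (its y) by 24 mm high, 0.15 to 0.31 kg. Lies flat on the carving board, an 84 mm side turned to the drop box within 0.3 rad, up to 105 mm to one side of the middle of the mouth. Origin: centre of its underside; z up.
- carving_board: The carving board: fixed thick wooden board on battens, 400 mm (its x) by 340 mm (its y), flat bare top 80 mm above the bench. Origin: under its centre, at bench height; x points along the board to the drop box, which stands against the board's +x edge.
- drop_box: The drop box: fixed closed green-painted steel box with a partly clear top, 144 mm wide (its y), 239 mm deep (its x), top 146 mm above the bench (66 mm above the board). Origin: under the middle of its mouth, at bench height; its x points into the box, parallel to the board's x. Its mouth, at x = 0, faces the board.
- flap (a joint): Flap closing the mouth: steel leaf 128 mm wide, 48 mm long, 0.12 kg, hung on a rod just behind the lintel, 50 mm above the board. 0 = shut (hangs nearly upright); grows as it is pushed inwards and up, to 1.3 rad at most. No catch: a push of under 1 N opens it, and its weight swings it shut within about 1 s once nothing is under it.
- mouth (a point): Middle of the mouth's lower edge, 80 mm above the bench, level with the board's top. The mouth is 136 mm wide; the lintel's underside is 52 mm above this point and its front face 4 mm before it, so upright fingers cannot enter, fingers tilted forwards can. The sill runs in level (1 mm lower).
- sill_end (a point): Inner end of the flat sill, 32 mm inside the mouth, 79 mm above the bench. From here a polished steel slide leads down at 42 degrees to the box's floor, 10 mm above the bench: a thing whose middle is pushed past this point tips over and slides down by itself.
- whetstone: Two-layer grey sharpening stone, 40 by 90 by 20 mm, lying on the board in the row at its end away from the drop box. Origin: centre of its underside. Not to be moved.
- sanding_block: Cork sanding block, 45 by 75 by 26 mm, in the same row. Origin: centre of its underside. Not to be moved.
- wax_tin: Round flat tin, 60 mm across, 19 mm high, in the same row. Origin: centre of its underside. Not to be moved.
- wide_chisel: Steel chisel with a 20 mm blade, 135 mm long, 13 mm high, lying along the board's +y edge (its middle 150 to 155 mm from the board's centre line) beside the drop box. Origin: centre of its underside. Not to be moved.
- narrow_chisel: Steel chisel with a 10 mm blade, 120 mm long, 13 mm high, lying in the same way along the board's -y edge. Origin: centre of its underside. Not to be moved.
- mallet: Mallet with a black 60 mm by 85 mm head and a wooden handle, 260 mm long, lying on the bench to the robot's left. Origin: under the handle's middle, on the bench. Not to be moved.
- glue_jar: Glass jar with a white lid, 64 mm across, 85 mm high, standing on the bench to the left. Origin: centre of its underside. Not to be moved.
Things that resemble listed ones, but are neither listed nor needed, are in the scene too. What is shaped like the blade_tin but blue is not meant.

How it is judged (in metres and radians):
On the way:
1. The tin lies in the mouth of the drop box and holds the flap pushed open (value of joint flap above 0.4 rad and x of blade_tin in the frame of drop_box between -0.015 and 0.06 m and contact force between blade_tin and drop_box above 0.02 N), for 0.05 s.
At the end, for the whole second after the job is handed in: The tin lies at rest down inside the drop box (its middle at least 85 mm behind the mouth and at least 20 mm below the board's top), the flap is shut (within 0.08 rad), and each of the other seven loose things is within 20 mm of where it was (x of blade_tin in the frame of drop_box between 0.085 and 0.235 m and y of blade_tin in the frame of drop_box between -0.068 and 0.068 m and z of blade_tin in the frame of drop_box below 0.06 m and linear speed of blade_tin below 0.02 m/s and value of joint flap below 0.08 rad and distance of each of whetstone, sanding_block, wax_tin, wide_chisel, narrow_chisel, mallet, glue_jar from where it was at the start of the episode below 0.02 m); the robot touches nothing.
It fails at once if The tin is lifted: its underside's middle rises more than 12 mm above the board (height (world z) of blade_tin above 0.092 m).
It fails at once if The tin is tipped up by more than 0.3 rad on the board, before it has reached the mouth (angle between blade_tin's own z axis and vertical above 0.3 rad and x of blade_tin in the frame of drop_box below 0 m).
It fails at once if The tin is gripped or pushed hard: the fingers press on it with more than 25 N (contact force between the fingers and blade_tin above 25 N).
It fails at once if One of the other tools or things is moved by more than 20 mm (distance of any of whetstone, sanding_block, wax_tin, wide_chisel, narrow_chisel, mallet, glue_jar from where it was at the start of the episode above 0.02 m).
It also fails if it takes over 51 s, if anything falls off the work surface, if the arm or the gripper's body presses on something with over 40 N, if the wrist force passes 120 N, or if a joint passes its speed limit or range.

## Working session

There is one attempt and no reset: what is moved stays moved. The work goes in short steps, Python scripts to look and compute and a shell command to move; the robot and the scene stay as the last step left them, time stands still between calls to the robot, and variables do not carry over. Pictures are saved under pics/ and viewed, at most 12 in all, crops included, and the job is handed in when it is done.

```bash
mkdir -p pics; ls; python3 - <<'E'
from bench import env, cams
import cv2,numpy as np
s=env.get_state();print(s, env.grasp_offset)
for n in ['scene','top']:
    p,d=cams.camera(n);cv2.imwrite(f'pics/{n}0.png',p[:,:,::-1]);np.savez(f'{n}0.npz',p=p,d=d)
    print(n,cams.camera_model(n))
print(cams.camera_model('wrist'))
E
```

```text
pics
{'time': 0.0, 'qpos': array([-1.44369317e+00,  1.04718516e-01,  9.64626699e-02,  1.56387561e+00,
       -1.44589345e-05,  1.35310855e+00]), 'qd': array([ 0.00039064, -0.0016283 ,  0.00233172, -0.00035348,  0.00027151,
       -0.00058858]), 'tau': array([ 1.11124140e-03, -5.56931090e+01,  5.03649294e+01,  1.71151356e-02,
       -3.60706799e-04, -1.50762321e-05]), 'tool_pos': array([ 202.76916436, -564.35139907,  230.50742993]), 'orientation': array([-6.67205353e-04,  9.85176448e-01,  1.71542763e-01,  2.30030633e-05]), 'contact_force': array([-0.59000997, -1.06853978, -0.0270016 ]), 'moment': array([-0.03149068,  0.01226109,  0.02213583]), 'grip_force': 0.0, 'gripper_width': 85.34051872583225} 18.700000000000003
scene {'camera_matrix': array([[392.32163067,   0.        , 321.08125108],
       [  0.        , 392.32163067, 191.15619543],
       [  0.        ,   0.        ,   1.        ]]), 'D': array([-0.05415202,  0.        ,  0.        ,  0.        ,  0.        ]), 'origin': array([1039.7977445 ,  475.97024495, 1064.80625789]), 'rotation': array([0.45574023, 0.14241892, 0.25797257
[... 309 characters left out ...]
582, 1159.10359399]), 'rotation': array([ 0.7097    ,  0.03140655, -0.03039654, -0.70314691])}
{'camera_matrix': array([[294.51591366,   0.        , 316.06006198],
       [  0.        , 294.51591366, 202.36034871],
       [  0.        ,   0.        ,   1.        ]]), 'D': array([-0.03481808,  0.        ,  0.        ,  0.        ,  0.        ]), 'hand_eye': array([[ 8.28432928e-04,  9.55331555e-01,  2.95534996e-01,
         7.61676923e+01],
       [ 9.99999604e-01, -8.87674956e-04,  6.62909551e-05,
         5.65608454e-01],
       [ 3.25668856e-04,  2.95534824e-01, -9.55331912e-01,
        -1.43137186e+02],
       [ 0.00000000e+00,  0.00000000e+00,  0.00000000e+00,
         1.00000000e+00]])}
```

View pics/top0.png

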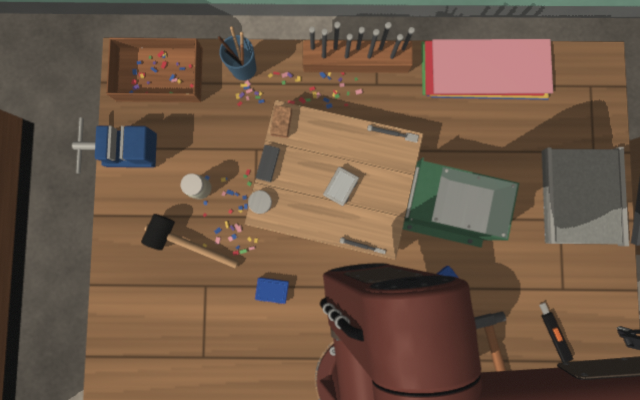

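View pics/scene0.png

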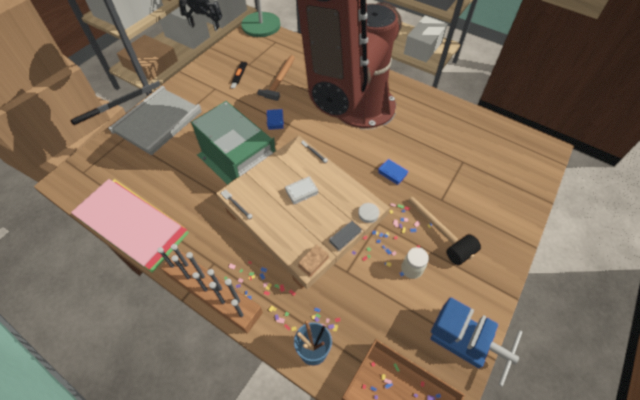

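The top view shows the board (corners about (276,103), (421,133), (395,257), (247,226)), the grey tin at (342,185), and the green box at (462,203), with its mouth edge near x=410. The scene view shows the tin at (301,189) and the mouth near (257,160).

```bash
cat > h.py <<'E'
import numpy as np,cv2
from scipy.spatial.transform import Rotation as R
from bench import env,cams
def q2R(q): return R.from_quat([q[1],q[2],q[3],q[0]])
def pose(n,s=None):
    m=cams.camera_model(n)
    if n!='wrist': return m,np.array(m['origin']),q2R(m['rotation']).as_matrix()
    H=m['hand_eye'];T=q2R(s['orientation']).as_matrix()
    return m,T@H[:3,3]+s['tool_pos'],T@H[:3,:3]
def ray(n,px,s=None):
    m,o,r=pose(n,s)
    u=cv2.undistortPoints(np.array(px,float).reshape(-1,1,2),m['camera_matrix'],m['D'])[:,0]
    return o,np.c_[u[:,0],-u[:,1],-np.ones(len(u))]@r.T
def plane(n,px,z,s=None):
    o,d=ray(n,px,s);return o+d*((z-o[2])/d[:,2])[:,None]
def tri(n1,p1,n2,p2,s1=None,s2=None):
    o1,d1=ray(n1,[p1],s1);o2,d2=ray(n2,[p2],s2);d1=d1[0];d2=d2[0]
    t=np.linalg.lstsq(np.c_[d1,-d2],o2-o1,rcond=None)[0]
    return (o1+t[0]*d1+o2+t[1]*d2)/2,np.linalg.norm(o1+t[0]*d1-o2-t[1]*d2)
def proj(n,P,s=None):
    m,o,r=pose(n,s);c=(np.atleast_2d(P)-o)@r
    return cv2.projectPoints(c*[1,-1,-1],np.zeros(3),np.zeros(3),m['camera_matrix'],m['D'])[0][:,0]
E
python3 - <<'E'
from h import *
out=[]
for n,c in [('top',(342,185)),('scene',(301,189))]:
    p=np.load(n+'0.npz')['p'];hsv=cv2.cvtColor(p,cv2.COLOR_RGB2HSV)
    m=((hsv[:,:,1]<60)&(hsv[:,:,2]>90)).astype(np.uint8)
    k,l,st,ce=cv2.connectedComponentsWithStats(m)
    i=l[c[1],c[0]];r=cv2.minAreaRect(np.argwhere(l==i)[:,::-1].astype(np.float32))
    print(n,i,st[i],ce[i],r)
    bx=cv2.boxPoints(r);print(bx.round(1)); print(plane(n,bx,104).round(1)); out.append(ce[i])
    if n=='top':
        y,x=np.nonzero(l==i)
    im=p[100:270,230:530] if n=='top' else p[90:290,170:400]
    if n=='top': cv2.imwrite('pics/tc.png',cv2.resize(im,None,fx=2.6,fy=2.6,interpolation=2)[:,:,::-1])
    else: cv2.imwrite('pics/sc.png',cv2.resize(im,None,fx=3,fy=3,interpolation=2)[:,:,::-1])
print('tin top',tri('top',out[0],'scene',out[1]))
print(plane('top',[(276,103),(421,133),(395,257),(247,226)],80).round(0))
E
```

```text
top 137 [323 167  36  39 783] [340.67816092 185.85951469] ((340.7294006347656, 185.90115356445312), (23.789264678955078, 33.29620361328125), 28.810794830322266)
[[322.3 194.8]
 [338.3 165.6]
 [359.2 177. ]
 [343.1 206.2]]
[[490.3 110.6 104. ]
 [565.6  70.3 104. ]
 [536.5  17.  104. ]
 [461.6  57.6 104. ]]
scene 70 [285 176  33  28 587] [301.28449744 189.74787053] ((301.5154724121094, 189.65982055664062), (20.713062286376953, 29.648109436035156), 66.03751373291016)
[[283.8 186.2]
 [310.9 174.2]
 [319.3 193.1]
 [292.2 205.1]]
[[534.2  19.9 104. ]
 [452.6  62.7 104. ]
 [497.  122.3 104. ]
 [575.   79.6 104. ]]
tin top (array([513.18510045,  65.77550079,  96.8013968 ]), np.float64(4.816781684097752))
[[ 736.  235.   80.]
 [ 658. -148.   80.]
 [ 334.  -77.   80.]
 [ 410.  304.   80.]]
```

View pics/tc.png

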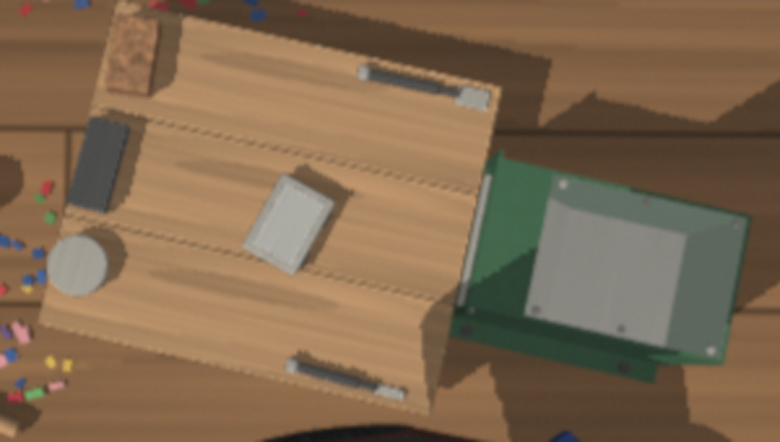

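View pics/sc.png

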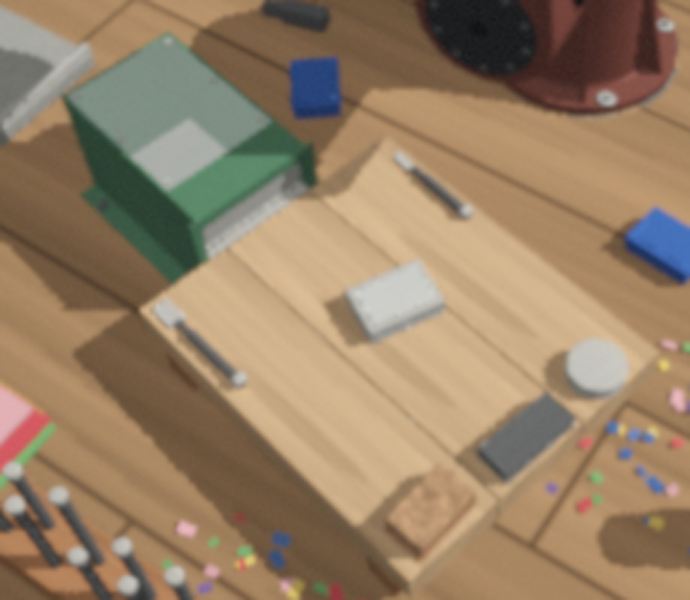

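The crops show the box top's corners at about (422,158), (518,183), (508,239), (411,219) in the top picture and (237,164), (274,140), (192,123), (227,102) in the scene picture. The flap is the pale strip under the lintel, and the board in front of the mouth is clear.

```bash
python3 - <<'E'
from h import *
T=[(422.3,158.5),(410.8,219.2),(508,239.2),(517.7,182.7)]
S=[(236.7,164),(274,140),(226.7,101.7),(192,122.7)]
a=plane('top',T,146);b=plane('scene',S,146)
print(a.round(),b.round())
for t,s in zip(T,S):print(tri('top',t,'scene',s))
# board corners from crops
Bt=plane('top',[(230+x/2.6,100+y/2.6) for x,y in [(118,2),(499,88),(430,413),(40,325)]],80)
Bs=plane('scene',[(170+x/3,90+y/3) for x,y in [(408,588),(142,310),(385,142),(658,352)]],80)
print(Bt.round(),Bs.round())
for B in (Bt,Bs):
    c=B.mean(0);ux=(B[1]+B[2]-B[0]-B[3]);yaw=np.arctan2(ux[1],ux[0]);print(c,yaw,np.linalg.norm(ux)/2)
    uy=(B[0]+B[1]-B[2]-B[3]);print(np.arctan2(uy[1],uy[0])-np.pi/2,np.linalg.norm(uy)/2)
for n,w in (('top',a),('scene',b)): 
    ux=w[2]+w[3]-w[0]-w[1];print('box',(w[0]+w[1])/2,np.arctan2(ux[1],ux[0]),np.linalg.norm(ux)/2,np.linalg.norm(w[0]-w[1]))
E
```

```text
[[ 578. -134.  146.]
 [ 428. -104.  146.]
 [ 382. -338.  146.]
 [ 520. -365.  146.]] [[ 568. -125.  146.]
 [ 431.  -89.  146.]
 [ 380. -327.  146.]
 [ 516. -358.  146.]]
(array([ 573.10263733, -126.58147629,  153.26827233]), np.float64(11.54166934122934))
(array([ 425.98143133, -100.97389285,  136.08397094]), np.float64(11.410515266487254))
(array([ 379.97248131, -333.45264056,  144.85295228]), np.float64(9.534270093206828))
(array([ 517.47986697, -360.66080973,  147.75427822]), np.float64(7.885634759208149))
[[ 742.  237.   80.]
 [ 656. -150.   80.]
 [ 330.  -78.   80.]
 [ 413.  308.   80.]] [[ 748.  244.   80.]
 [ 653. -145.   80.]
 [ 333.  -69.   80.]
 [ 413.  315.   80.]]
[535.01113144  79.110308    80.        ] -1.7856744124235606 395.63415999335973
-1.7862130119528221 335.74696561914425
[536.60028115  86.4873829   80.        ] -1.7927802055398419 396.31972499741977
-1.7915817672005527 335.9084402480341
box [ 502.91196537 -118.7805167   146.        ] -1.7903132638929813 238.40806338932447 152.2616989490925
box [ 499.11540632 -107.32525662  146.        ] -1.7860406533582616 240.59647742387807 141.57354843334278
```

```bash
python3 -m creep '[{"angular":[0,0,-0.7],"offset":[9,-9,-5],"grip":0.5},{"angular":[0,0,-0.7],"offset":[9,-9,-5],"grip":0.5},{"angular":[0,0,-0.7],"offset":[18,-18.5,-6],"grip":0.5},{"angular":[0,0,-1.4],"offset":[18,-18.5,-6],"grip":0.5},{"angular":[0,0,-1.4],"offset":[18,-18.5,-6],"grip":0.5},{"angular":[0,0,-1.4],"offset":[18,-18.5,-6],"grip":0.5},{"angular":[0,0,-1.4],"offset":[18,-18.5,-6],"grip":0.5},{"angular":[0,0,-1.4],"offset":[18,-18.5,-6],"grip":0.5}]'
cat > nx.py <<'E'
from h import *
import sys
s=env.get_state();A=q2R(s['orientation'])
print('t',s['time'],'pos',s['tool_pos'].round(1),'q',s['qpos'].round(2),'F',s['contact_force'].round(1),'w',s['gripper_width'].round(1))
print(A.as_matrix().round(3))
# args: x y z tilt heading -> offset & angular to go there
if len(sys.argv)>1:
    x,y,z,t,hd=map(float,sys.argv[1:6])
    h=np.array([np.cos(hd),np.sin(hd),0]);u=np.array([0,0,1.])
    zz=np.sin(t)*h-np.cos(t)*u;xx=np.cos(t)*h+np.sin(t)*u
    B=R.from_matrix(np.c_[xx,np.cross(zz,xx),zz])
    print('off cm',(A.inv().apply(np.array([x,y,z])-s['tool_pos'])/10).round(2),'ang',(A.inv()*B).as_rotvec().round(3))
E
python3 nx.py 530 150 300 0 -1.789
```

```text
time: 1.1
tool_pos: [309.7, -329.5, 291.0]
orientation: [-0.0, 0.641, 0.767, 0.0]
contact_force: [-0.9, -0.4, -0.7]
gripper_width: 42.7
grip_force: 0.0Traceback (most recent call last):
  File "nx.py", line 4, in <module>
    print('t',s['time'],'pos',s['tool_pos'].round(1),'q',s['qpos'].round(2),'F',s['contact_force'].round(1),'w',s['gripper_width'].round(1))
                                                                                                                ^^^^^^^^^^^^^^^^^^^^^^^^
AttributeError: 'float' object has no attribute 'round'
```

```bash
sed -i "s/s\['gripper_width'\].round(1)/s['gripper_width']/" nx.py; python3 nx.py 530 150 300 0 -1.789
```

```text
t 1.1 pos [ 309.7 -329.5  291. ] q [-1.11 -0.32 -0.19  1.7  -0.    0.29] F [-0.9 -0.4 -0.7] w 42.69457316275588
[[-0.178  0.984 -0.   ]
 [ 0.984  0.178  0.   ]
 [ 0.    -0.    -1.   ]]
off cm [43.28 30.2  -0.89] ang [ 0.    -0.    -2.745]
```

```bash
python3 -m creep '[{"angular":[0,0,-1.4],"offset":[21.5,15,-1],"grip":0.5},{"angular":[0,0,-1.4],"offset":[21.5,15,-1],"grip":0.5},{"angular":[0,0,-1.4],"offset":[21.5,15,-1],"grip":0.5},{"angular":[0,0,-1.4],"offset":[21.5,15,-1],"grip":0.5},{"angular":[0,0,-1.4],"offset":[21.5,15,-1],"grip":0.5},{"angular":[0,0,-1.4],"offset":[21.5,15,-1],"grip":0.5},{"angular":[0,0,-1.4],"offset":[21.5,15,-1],"grip":0.5},{"angular":[0,0,-1.4],"offset":[21.5,15,-1],"grip":0.5}]'
python3 nx.py 530 150 300 0 -1.789
```

```text
time: 2.1
tool_pos: [420.1, -91.8, 301.0]
orientation: [-0.0, -0.004, 1.0, 0.0]
contact_force: [0.8, -0.2, 0.0]
gripper_width: 42.7
grip_force: 0.0
t 2.1 pos [420.1 -91.8 301. ] q [-0.52 -0.38 -0.22  1.73 -0.   -0.53] F [ 0.8 -0.2  0. ] w 42.748475164692145
[[-1.    -0.008 -0.   ]
 [-0.008  1.     0.   ]
 [ 0.     0.    -1.   ]]
off cm [-11.18  24.1    0.1 ] ang [ 0.    -0.    -1.345]
```

```bash
python3 -m creep '[{"angular":[0,0,-1.345],"offset":[-11.2,24.1,0],"grip":0.5},{"angular":[0,0,-1.345],"offset":[-11.2,24.1,0],"grip":0.5},{"angular":[0,0,-1.345],"offset":[-11.2,24.1,0],"grip":0.5},{"angular":[0,0,-1.345],"offset":[-11.2,24.1,0],"grip":0.5},{"angular":[0,0,-1.345],"offset":[-11.2,24.1,0],"grip":0.5},{"angular":[0,0,-1.345],"offset":[-11.2,24.1,0],"grip":0.5},{"angular":[0,0,-1.345],"offset":[-11.2,24.1,0],"grip":0.5},{"angular":[0,0,-1.345],"offset":[-11.2,24.1,0],"grip":0.5}]'
python3 nx.py 530 150 300 0 -1.789
python3 - <<'E'
from h import *
import pickle
s=env.get_state();p,d=cams.camera('wrist');pickle.dump((s,p,d),open('w1.pkl','wb'))
cv2.imwrite('pics/w1.png',p[:,:,::-1])
E
```

```text
time: 3.1
tool_pos: [531.3, 149.4, 300.9]
orientation: [-0.0, -0.624, 0.781, 0.0]
contact_force: [-0.3, 0.0, 0.8]
gripper_width: 42.7
grip_force: 0.0
t 3.1 pos [531.3 149.4 300.9] q [ 0.04 -0.01  0.1   1.69 -0.   -1.31] F [-0.3  0.   0.8] w 42.65259226450522
[[-0.22  -0.975 -0.001]
 [-0.975  0.22  -0.   ]
 [ 0.     0.001 -1.   ]]
off cm [-0.03  0.14  0.09] ang [ 0.001 -0.    -0.004]
```

View pics/w1.png

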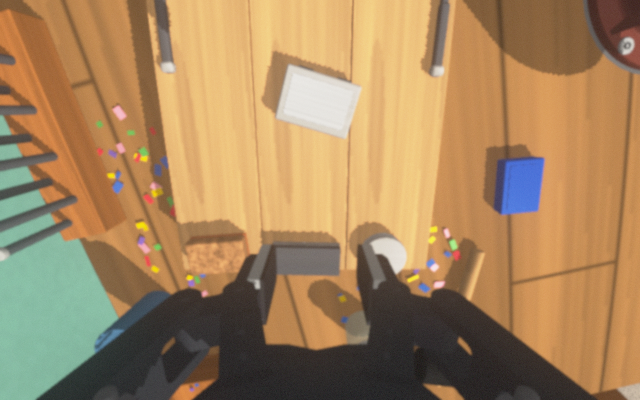

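The wrist view shows the tin at about (318,100) with a clear board behind it, the row of things at row ~255, and the chisels at (163,40) and (440,40).

```bash
python3 - <<'E'
from h import *
import pickle
s,p,d=pickle.load(open('w1.pkl','rb'))
hsv=cv2.cvtColor(p,cv2.COLOR_RGB2HSV)
m=((hsv[:,:,1]<60)&(hsv[:,:,2]>120)).astype(np.uint8)
k,l,st,ce=cv2.connectedComponentsWithStats(m);i=l[100,318];print(st[i])
r=cv2.minAreaRect(np.argwhere(l==i)[:,::-1].astype(np.float32));b=cv2.boxPoints(r)
print(b.round(1));P=plane('wrist',b,104,s);c=P.mean(0);print(P.round(1),c.round(1))
e=[P[(j+1)%4]-P[j] for j in range(4)];print([(np.linalg.norm(v).round(1),np.arctan2(v[1],v[0]).round(3)) for v in e])
print('tri centre wrist/top',tri('wrist',r[0],'top',(340.7,185.9),s))
print('tri wrist/scene',tri('wrist',r[0],'scene',(302,188),s))
g=(hsv[:,:,0]<30)&(hsv[:,:,2]>150)
# board edges by hand-seen points
E=plane('wrist',[(155,60),(175,210),(447,90),(438,220)],80,s);print(E.round(1))
for a,b in ((0,1),(2,3)):
    v=E[a]-E[b];print(np.arctan2(v[1],v[0]))
print('depth tin/board',d[100,318],d[170,318])
ux=np.array([np.cos(-1.789),np.sin(-1.789)]);uy=np.array([-ux[1],ux[0]])
for nm,pt in (('tin',c),('L',E[0]),('R',E[2])):
    q=pt[:2]-[501,-113];print(nm,(q@ux).round(1),(q@uy).round(1))
E
```

```text
[ 276   64   85   75 4267]
[[271.7 116.8]
 [288.1  62.1]
 [362.   84.3]
 [345.6 139. ]]
[[564.7  70.1 104. ]
 [533.2  19.7 104. ]
 [460.6  58.7 104. ]
 [489.1 112.  104. ]] [511.9  65.1 104. ]
[(np.float64(59.5), np.float64(-2.129)), (np.float64(82.4), np.float64(2.649)), (np.float64(60.5), np.float64(1.079)), (np.float64(86.4), np.float64(-0.507))]
tri centre wrist/top (array([512.03199772,  64.65769134, 114.40227259]), np.float64(0.15950935948015724))
tri wrist/scene (array([510.38541293,  66.44350755, 102.4691352 ]), np.float64(5.196687922098233))
[[682.3 -21.5  80. ]
 [723.  154.8  80. ]
 [360.2  84.7  80. ]
 [387.5 244.8  80. ]]
-1.7977092640918455
-1.7398367854736674
depth tin/board 320.51364 368.21497
tin -176.2 -27.9
L -128.6 157.2
R -162.6 -180.3
```

```bash
python3 nx.py 521 128.4 180 0.785 -1.689
```

```text
t 3.15 pos [531.3 149.3 301. ] q [ 0.04 -0.01  0.1   1.69 -0.   -1.31] F [ 0.4 -0.  -0.6] w 42.615328371343814
[[-0.221 -0.975 -0.001]
 [-0.975  0.221 -0.   ]
 [ 0.     0.001 -1.   ]]
off cm [ 2.27  0.54 12.1 ] ang [ 0.042  0.784 -0.099]
```

```bash
python3 -m creep '[{"angular":[0.01,0.2,-0.03],"offset":[2.3,0.5,2],"grip":0.5},{"angular":[0.02,0.39,-0.05],"offset":[2.3,0.5,4],"grip":0.5},{"angular":[0.03,0.58,-0.07],"offset":[2.3,0.5,6],"grip":0.5},{"angular":[0.042,0.784,-0.1],"offset":[2.3,0.5,8],"grip":0.5},{"angular":[0.042,0.784,-0.1],"offset":[2.3,0.5,10],"grip":0.5},{"angular":[0.042,0.784,-0.1],"offset":[2.3,0.5,12],"grip":0.5},{"angular":[0.042,0.784,-0.1],"offset":[2.3,0.5,12],"grip":0.5},{"angular":[0.042,0.784,-0.1],"offset":[2.3,0.5,12],"grip":0.5}]'
python3 nx.py 521 128.4 92 0.785 -1.689
```

```text
time: 4.15
tool_pos: [522.0, 127.6, 183.0]
orientation: [-0.284, -0.613, 0.692, -0.255]
contact_force: [1.0, -0.1, 0.1]
gripper_width: 42.7
grip_force: 0.0
t 4.15 pos [522.  127.6 183. ] q [ 0.35  0.43  0.21  1.77 -0.68 -0.95] F [ 1.  -0.1  0.1] w 42.71944189563574
[[-0.086 -0.993 -0.081]
 [-0.703  0.118 -0.701]
 [ 0.706 -0.003 -0.709]]
off cm [-6.47  0.14  6.4 ] ang [-0.002  0.002 -0.003]
```

```bash
python3 -m creep '[{"angular":[0,0,0],"offset":[-1.6,0,1.6],"grip":0.5},{"angular":[0,0,0],"offset":[-3.2,0.1,3.2],"grip":0.5},{"angular":[0,0,0],"offset":[-4.5,0.1,4.5],"grip":0.5},{"angular":[0,0,0],"offset":[-5.5,0.1,5.4],"grip":0.5},{"angular":[0,0,0],"offset":[-6.2,0.1,6.1],"grip":0.5},{"angular":[0,0,0],"offset":[-6.2,0.1,6.1],"grip":0.5}]'
python3 nx.py 521 128.4 92 0.785 -1.689
python3 - <<'E'
from h import *
import pickle
s=env.get_state();p,d=cams.camera('wrist');pickle.dump((s,p,d),open('w2.pkl','wb'))
q,dd=cams.camera('scene')
im=np.hstack([cv2.resize(p,(480,300)),cv2.resize(q[80:300,180:420],(320,293))[:, :].copy() if 0 else cv2.copyMakeBorder(cv2.resize(q[80:300,180:420],(320,293)),0,7,0,0,0)])
cv2.imwrite('pics/w2.png',im[:,:,::-1])
E
```

```text
time: 4.9
tool_pos: [520.4, 128.8, 93.9]
orientation: [-0.286, -0.614, 0.69, -0.254]
contact_force: [0.6, -0.1, -0.1]
gripper_width: 42.5
grip_force: 0.0
t 4.9 pos [520.4 128.8  93.9] q [ 0.36  0.49  0.12  1.62 -0.68 -0.94] F [ 0.6 -0.1 -0.1] w 42.47299453867068
[[-0.082 -0.993 -0.083]
 [-0.702  0.117 -0.702]
 [ 0.707  0.    -0.707]]
off cm [-0.11 -0.06  0.15] ang [-0.001 -0.     0.001]
```

View pics/w2.png

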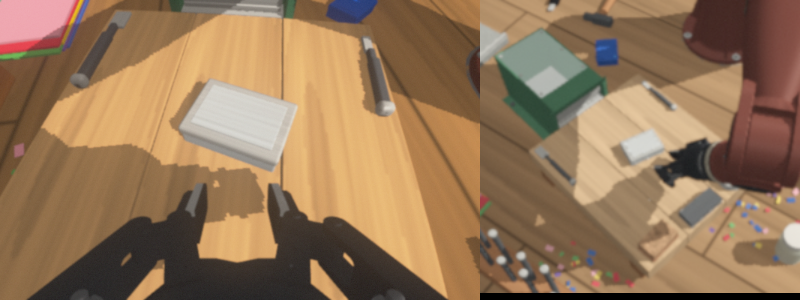

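The left panel shows both fingertips behind the tin (tips at about (195,190) and (280,190)). The tin is ahead at (240,122), with the mouth's lower edge near row 12 from x≈183 to 283. The right panel confirms the fingers are behind the tin and clear of the row.

```bash
python3 - <<'E'
from h import *
import pickle
s,p,d=pickle.load(open('w2.pkl','rb'))
ux=np.array([np.cos(-1.789),np.sin(-1.789)]);uy=np.array([-ux[1],ux[0]])
Q=plane('wrist',[(244,13),(379,18),(258,108),(396,140),(368,226),(240,180)],80,s)
Q[2:]=plane('wrist',[(280,106),(397,140),(368,210),(244,172)],104,s)
for q in Q: r=q[:2]-[501,-113];print(q.round(1),(r@ux).round(1),(r@uy).round(1))
E
python3 -m creep '[{"angular":[0,0,0],"offset":[-0.1,0,0.1],"grip":0.5},{"angular":[0,0,0],"offset":[-0.2,0,0.2],"grip":0.5},{"angular":[0,0,0],"offset":[-0.27,0,0.27],"grip":0.5},{"angular":[0,0,0],"offset":[-0.27,0,0.27],"grip":0.5}]'; python3 nx.py
```

```text
[ 563.6 -134.8   80. ] 7.7 65.8
[ 430.7 -110.5   80. ] 12.7 -69.1
[533.7  24.2 104. ] -141.1 2.2
[462.5  61.9 104. ] -162.4 -75.5
[490.3 108.  104. ] -213.5 -58.2
[557.8  75.1 104. ] -195.9 14.8
time: 5.5
tool_pos: [520.6, 128.8, 90.4]
orientation: [-0.286, -0.614, 0.69, -0.254]
contact_force: [-0.1, -0.3, -0.0]
gripper_width: 42.7
grip_force: 0.0
t 5.5 pos [520.6 128.8  90.4] q [ 0.36  0.49  0.11  1.62 -0.68 -0.94] F [-0.1 -0.3 -0. ] w 42.696374455944905
[[-0.083 -0.993 -0.082]
 [-0.703  0.117 -0.702]
 [ 0.707 -0.    -0.707]]
```

```bash
python3 -m creep '[{"angular":[0,0,0],"offset":[0.35,-0.04,0.35],"grip":0.5},{"angular":[0,0,0],"offset":[0.7,-0.08,0.7],"grip":0.5},{"angular":[0,0,0],"offset":[1.05,-0.13,1.05],"grip":0.5},{"angular":[0,0,0],"offset":[1.4,-0.17,1.4],"grip":0.5},{"angular":[0,0,0],"offset":[1.75,-0.21,1.75],"grip":0.5},{"angular":[0,0,0],"offset":[2.1,-0.25,2.1],"grip":0.5},{"angular":[0,0,0],"offset":[2.45,-0.29,2.45],"grip":0.5},{"angular":[0,0,0],"offset":[2.8,-0.34,2.8],"grip":0.5}]'
python3 -m creep '[{"angular":[0,0,0],"offset":[0.35,-0.04,0.35],"grip":0.5},{"angular":[0,0,0],"offset":[0.7,-0.08,0.7],"grip":0.5},{"angular":[0,0,0],"offset":[1.05,-0.13,1.05],"grip":0.5},{"angular":[0,0,0],"offset":[1.4,-0.17,1.4],"grip":0.5}]'
cat > look.py <<'E'
from h import *
import sys
s=env.get_state();p,d=cams.camera('wrist')
cv2.imwrite(f'pics/{sys.argv[1]}.png',p[:,:,::-1])
hsv=cv2.cvtColor(p,cv2.COLOR_RGB2HSV)
m=((hsv[:,:,1]<60)&(hsv[:,:,2]>120)).astype(np.uint8);m[:40]=0
k,l,st,ce=cv2.connectedComponentsWithStats(m);i=1+np.argmax(st[1:,4]);print(st[i])
ux=np.array([np.cos(-1.789),np.sin(-1.789)]);uy=np.array([-ux[1],ux[0]])
y,x=np.nonzero(l==i);P=plane('wrist',np.c_[x,y],104,s)[:,:2]-[501,-113]
P=np.c_[P@ux,P@uy].astype(np.float32);r=cv2.minAreaRect(P);print('tin (board axes from mouth est.)',r)
t=s['tool_pos'][:2]-[501,-113];print('tcp',t@ux,t@uy,s['tool_pos'][2])
E
python3 look.py w3
```

```text
time: 6.5
tool_pos: [519.3, 88.8, 90.4]
orientation: [-0.286, -0.614, 0.69, -0.254]
contact_force: [0.2, 0.6, 0.6]
gripper_width: 42.8
grip_force: 0.5
time: 7.0
tool_pos: [518.8, 68.9, 90.5]
orientation: [-0.286, -0.614, 0.69, -0.254]
contact_force: [0.3, 0.4, -0.1]
gripper_width: 42.8
grip_force: 0.6
[  238   150   160   105 14174]
tin (board axes from mouth est.) ((-151.40467834472656, -18.851455688476562), (64.50993347167969, 82.53522491455078), 5.864746570587158)
tcp -181.4824486362842 -22.008774786823 90.45761205057536
```

View pics/w3.png

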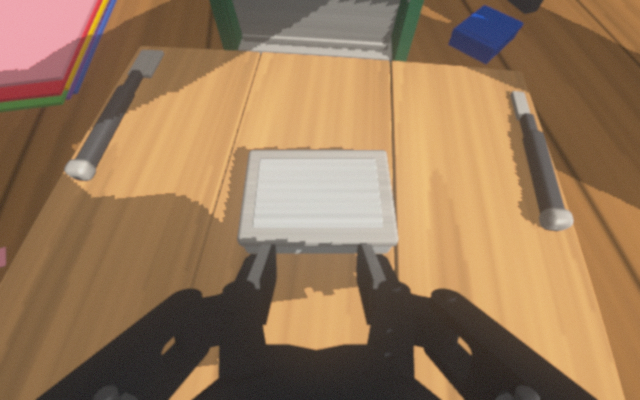

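The wrist view shows the tin squared against both fingertips (tin at (318,198), tips at (265,250) and (368,250)). The mouth is ahead, from (240,48) to (394,58).

```bash
python3 -m creep '[{"angular":[0,0,0],"offset":[0.42,-0.05,0.42],"grip":0.5},{"angular":[0,0,0],"offset":[0.84,-0.1,0.84],"grip":0.5},{"angular":[0,0,0],"offset":[1.26,-0.15,1.26],"grip":0.5},{"angular":[0,0,0],"offset":[1.68,-0.2,1.68],"grip":0.5},{"angular":[0,0,0],"offset":[2.1,-0.25,2.1],"grip":0.5},{"angular":[0,0,0],"offset":[2.52,-0.3,2.52],"grip":0.5},{"angular":[0,0,0],"offset":[2.94,-0.35,2.94],"grip":0.5},{"angular":[0,0,0],"offset":[3.36,-0.4,3.36],"grip":0.5}]'
python3 -m creep '[{"angular":[0,0,0],"offset":[0.42,-0.05,0.42],"grip":0.5},{"angular":[0,0,0],"offset":[0.84,-0.1,0.84],"grip":0.5},{"angular":[0,0,0],"offset":[1.26,-0.15,1.26],"grip":0.5},{"angular":[0,0,0],"offset":[1.68,-0.2,1.68],"grip":0.5}]'
python3 look.py w4; python3 nx.py
```

```text
time: 8.05
tool_pos: [517.2, 21.2, 90.5]
orientation: [-0.286, -0.614, 0.69, -0.254]
contact_force: [0.8, 1.2, 0.8]
gripper_width: 42.9
grip_force: 0.8
time: 8.55
tool_pos: [516.4, -2.6, 90.4]
orientation: [-0.286, -0.614, 0.69, -0.254]
contact_force: [-0.4, 2.1, 0.7]
gripper_width: 42.9
grip_force: 0.8
[  238   150   160   137 15214]
tin (board axes from mouth est.) ((-88.85022735595703, -6.406272888183594), (80.179931640625, 82.27738189697266), 5.867987155914307)
tcp -111.08076178810997 -8.871168608440971 90.39980056240246
t 8.6 pos [516.4  -3.2  90.5] q [ 0.14  0.24 -0.18  1.4  -0.75 -1.21] F [ 0.2 -0.4 -0.7] w 42.867695326991566
[[-0.083 -0.993 -0.082]
 [-0.702  0.117 -0.702]
 [ 0.707 -0.001 -0.707]]
```

View pics/w4.png

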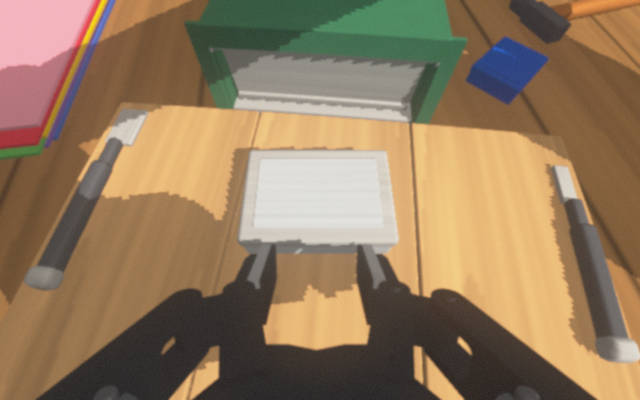

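The tin is at (318,198), still square on both fingertips. The mouth's lower edge runs from about (222,107) to (424,123).

```bash
python3 - <<'E'
from h import *
s=env.get_state()
ux=np.array([np.cos(-1.789),np.sin(-1.789)]);uy=np.array([-ux[1],ux[0]])
for z,px in ((80,[(222,107),(424,123)]),(146,[(190,25),(465,40)]),(104,[(240,242),(397,246),(387,152),(249,151)])):
    Q=plane('wrist',px,z,s)
    for q in Q: r=q[:2]-[501,-113];print(z,q.round(1),(r@ux).round(1),(r@uy).round(1))
E
```

```text
80 [ 575.1 -133.7   80. ] 4.2 76.9
80 [425.1 -99.8  80. ] 3.6 -77.0
146 [ 575.3 -130.9  146. ] 1.4 76.4
146 [423.3 -99.3 146. ] 3.5 -78.8
104 [555.2 -12.  104. ] -110.3 31.0
104 [476.6  -0.7 104. ] -104.4 -48.1
104 [468.2 -59.  104. ] -45.6 -43.7
104 [550.  -69.3 104. ] -53.3 38.4
```

```bash
python3 nx.py 511.3 -52.8 90.5 0.785 -1.789 | tail -1
```

```text
off cm [ 3.53 -0.08  3.52] ang [-0.072 -0.     0.071]
```

```bash
python3 -m creep '[{"angular":[0,0,0],"offset":[0.44,-0.02,0.44],"grip":0.5},{"angular":[-0.012,0,0.012],"offset":[0.88,-0.04,0.88],"grip":0.5},{"angular":[-0.024,0,0.024],"offset":[1.32,-0.06,1.32],"grip":0.5},{"angular":[-0.036,0,0.036],"offset":[1.76,-0.08,1.76],"grip":0.5},{"angular":[-0.048,0,0.048],"offset":[2.2,-0.08,2.2],"grip":0.5},{"angular":[-0.06,0,0.06],"offset":[2.64,-0.08,2.64],"grip":0.5},{"angular":[-0.071,0,0.071],"offset":[3.08,-0.08,3.08],"grip":0.5},{"angular":[-0.071,0,0.071],"offset":[3.52,-0.08,3.52],"grip":0.5}]'
python3 look.py w5; python3 nx.py 498.0 -112.4 90.5 0.785 -1.789
```

```text
time: 9.6
tool_pos: [511.4, -52.3, 90.4]
orientation: [-0.298, -0.578, 0.721, -0.24]
contact_force: [0.3, 1.2, 1.0]
gripper_width: 43.0
grip_force: 0.7
[  198   115   230   173 24245]
tin (board axes from mouth est.) ((-25.404739379882812, 0.368377685546875), (108.94258880615234, 147.2911376953125), 0.020507346838712692)
tcp -61.55471294225113 -2.950580127663761 90.35932606279951
t 9.65 pos [511.3 -52.8  90.4] q [ 0.05  0.24 -0.19  1.4  -0.75 -1.2 ] F [ 0.2 -1.1 -0. ] w 42.83239510437157
[[-0.153 -0.976 -0.152]
 [-0.691  0.216 -0.69 ]
 [ 0.707 -0.    -0.707]]
off cm [4.33 0.01 4.31] ang [-0.001 -0.     0.   ]
```

View pics/w5.png

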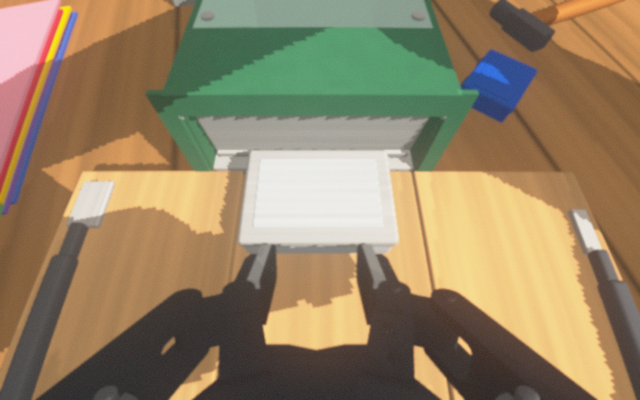

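The tin's front edge has entered the mouth, centred (tin at (318,198), mouth from 210 to 415), and it is square.

```bash
python3 -m creep '[{"angular":[0,0,0],"offset":[0.5,0,0.5],"grip":0.5},{"angular":[0,0,0],"offset":[1,0,1],"grip":0.5},{"angular":[0,0,0],"offset":[1.5,0,1.5],"grip":0.5},{"angular":[0,0,0],"offset":[2,0,2],"grip":0.5},{"angular":[0,0,0],"offset":[2.5,0,2.5],"grip":0.5},{"angular":[0,0,0],"offset":[3,0,3],"grip":0.5},{"angular":[0,0,0],"offset":[3.5,0,3.5],"grip":0.5},{"angular":[0,0,0],"offset":[3.9,0,3.9],"grip":0.5}]'
python3 -m creep '[{"angular":[0,0,0],"offset":[0.3,0,0.3],"grip":0.5},{"angular":[0,0,0],"offset":[0.6,0,0.6],"grip":0.5},{"angular":[0,0,0],"offset":[0.9,0,0.9],"grip":0.5},{"angular":[0,0,0],"offset":[0.9,0,0.9],"grip":0.5}]'
python3 look.py w6
```

```text
time: 10.65
tool_pos: [499.3, -106.2, 90.4]
orientation: [-0.298, -0.578, 0.72, -0.24]
contact_force: [0.9, 2.0, -0.5]
gripper_width: 42.7
grip_force: 0.4
time: 11.15
tool_pos: [496.6, -118.3, 90.4]
orientation: [-0.298, -0.578, 0.72, -0.24]
contact_force: [-0.9, 0.3, 0.8]
gripper_width: 42.9
grip_force: 0.0
[  162    40   300    78 21218]
tin (board axes from mouth est.) ((136.10696411132812, 1.1474990844726562), (81.31632995605469, 196.4558563232422), 0.055786699056625366)
tcp 6.1443784729670625 -3.0966825480272813 90.3850211880313
```

View pics/w6.png

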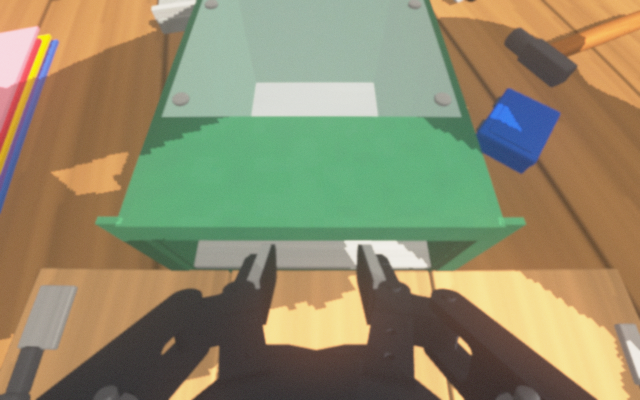

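The tin has left the sill: the fingertips are at the mouth (265/368,250) with nothing in front of them, and a pale rectangle shows through the clear top at (315,98). I'll draw back and check.

```bash
python3 -m creep '[{"angular":[0,0,0],"offset":[-0.5,0,-0.5],"grip":0.5},{"angular":[0,0,0],"offset":[-1.2,0,-1.2],"grip":0.5},{"angular":[0,0,0],"offset":[-2,0,-2],"grip":0.5},{"angular":[0,0,0],"offset":[-3,0,-3],"grip":0.5},{"angular":[0,0,0],"offset":[-4,0,-4],"grip":0.5},{"angular":[0,0,0],"offset":[-4,0,-6],"grip":0.5},{"angular":[0,0,0],"offset":[-2,0,-9],"grip":0.5},{"angular":[0,0,0],"offset":[0,0,-12],"grip":0.5}]'
python3 -m creep '[{"angular":[0,0,0],"offset":[3,0,-4],"grip":0.5},{"angular":[0,0,0],"offset":[6,0,-6],"grip":0.5},{"angular":[0,0,0],"offset":[8,0,-6],"grip":0.5},{"angular":[0,0,0],"offset":[8,0,-6],"grip":0.5},{"angular":[0,0,0],"offset":[8,0,-6],"grip":0.5},{"angular":[0,0,0],"offset":[8,0,-6],"grip":0.5}]'
python3 - <<'E'
from h import *
s=env.get_state();p,d=cams.camera('wrist');q,_=cams.camera('scene');t,_=cams.camera('top')
a=cv2.resize(p,(480,300));b=cv2.resize(q[80:300,180:420],(320,300))
c=cv2.resize(t[100:270,230:530],(480,272));f=cv2.resize(q[90:200,180:300],(320,272))
cv2.imwrite('pics/w7.png',np.vstack([np.hstack([a,b]),np.hstack([c,f])])[:,:,::-1]);print(s['tool_pos'],s['contact_force'])
E
```

```text
time: 12.2
tool_pos: [515.0, -34.2, 176.0]
orientation: [-0.298, -0.579, 0.72, -0.24]
contact_force: [0.9, 0.2, 1.5]
gripper_width: 42.9
grip_force: 0.0
time: 12.95
tool_pos: [511.4, -48.9, 272.8]
orientation: [-0.299, -0.579, 0.72, -0.239]
contact_force: [0.1, 0.1, 0.7]
gripper_width: 43.0
grip_force: 0.0
[511.43874601 -48.94614533 272.7614766 ] [0.11182143 0.12497069 0.6763831 ]
```

View pics/w7.png

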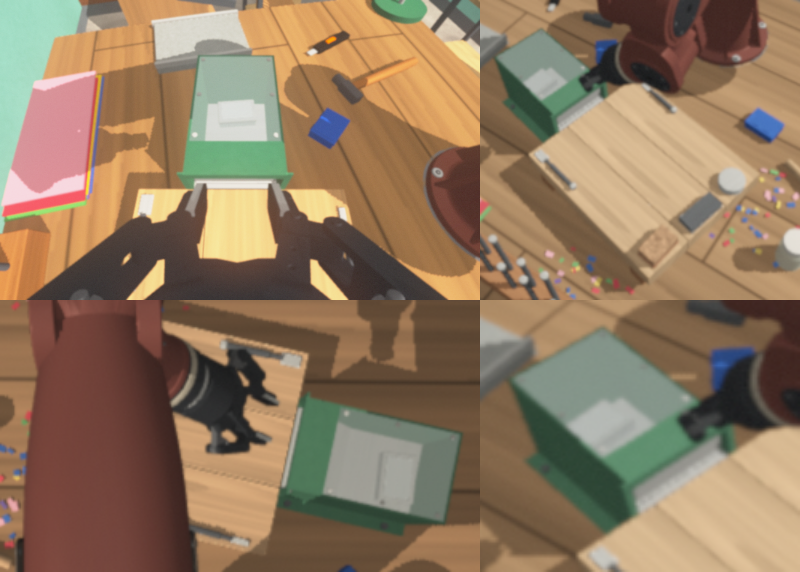

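The tin lies at the bottom of the box, seen through the clear top at (237,112) in the wrist panel and (397,478) in the top panel. The flap hangs shut, and the other tools are where they were.

```bash
python3 -m creep '[{"angular":[0,0,0],"offset":[0,0,0],"grip":0.5},{"angular":[0,0,0],"offset":[0,0,0],"grip":0.5},{"angular":[0,0,0],"offset":[0,0,0],"grip":0.5},{"angular":[0,0,0],"offset":[0,0,0],"grip":0.5}]'; python3 -c "
from bench import env
print(env.close_job())"
```

```text
time: 13.6
tool_pos: [511.9, -49.1, 274.3]
orientation: [-0.298, -0.579, 0.72, -0.24]
contact_force: [0.3, -0.2, -0.2]
gripper_width: 42.9
grip_force: 0.0
the job is handed in; nothing more can be done
None
```

The tin was pushed square through the flap and lies at the bottom of the drop box, the flap hangs shut, the other things look unmoved, and the job was handed in at about 14 s; no verdict was returned.

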